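Reset a guard circuit: uncover, press the sunken key, cover again

TASK

With a fingertip, push the sliding dust cover of the reset box fully open, reach down into the round well underneath, press the sunken reset key all the way down and hold it there for a good second, then let it come up and push the cover fully shut again. Only push and press, picking nothing up: do not press the raised start button on the other box, and leave the loose parts lying about where they are.

Things in the scene. Friction and masses are not known exactly. Their poses are not given: they have to be found in the camera images.
- reset_unit: Reset box: grey housing fixed to the bench, 90 (its x) x 150 (its y) x 60 mm high. Origin: centre of its underside; its y points to the robot's left within 0.4 rad. On its top face (the deck, 60 mm above the origin) two steel guide rails run along its y at x = +-32 to +-44 mm, 7.5 mm high (screw heads 9.5 mm); the 64 mm wide channel between them, open at both ends, holds the cover and, below it, the well.
- well_mouth (a point): Centre of the well's mouth at deck height, at the box's x = 0, y = -30 mm. The well is a round hole 44 mm across and 28 mm deep.
- key_top (a point): Centre of the top of the sunken reset key, an aluminium disc 32 mm across that stands in the middle of the well, its top 14 mm below the deck when up. It moves with the key.
- reset_key (a joint): Travel of the reset key (m): 0 = up, 0.006 = fully down on its stop, straight down. Spring return; about 0.7 N starts it, about 4.5 N holds it fully down.
- cover (a joint): Travel of the dust cover (m) along the reset box's +y: 0 = shut, centred over the well; 0.060 = fully open at its stop, well free with 8 mm to spare. Starts 0 to 0.012 open; stays where left; sliding takes about 1.5 N. A dark steel slide, ribbed on top, 60 mm long (box y), 60 mm wide (foot flange 70 mm wide, 4 mm thick), 15 mm high above the deck. It cannot be lifted off.
- cover_push_end (a point): Middle of the cover's end face that looks to the box's -y, 10 mm above the deck: push here towards the box's +y to open. Moves with the cover.
- cover_return_end (a point): Middle of the cover's end face that looks to the box's +y, 10 mm above the deck: push here towards the box's -y to shut. Moves with the cover.
- start_unit: Start box: grey housing fixed to the bench, 90 x 90 x 60 mm high, no well or cover, with a raised mushroom button on top. Origin: centre of its underside. It and the reset box may stand either way round, left or right.
- start_top (a point): Top centre of the start button, 36 mm across, 83 mm above the start box's underside (at the box's x = y = 12 mm). Not to be pressed.
- start_button (a joint): Travel of the start button (m): 0 = up, 0.006 = fully down; spring return.
- nut: Loose steel M16 nut, 24x27x13 mm, lying on top of the start box beside its button; origin centre of its underside. Leave alone.
- bolt: Loose steel hexagon bolt, 19x53x21 mm, lying on the bench on the robot's side of the start box; origin centre of its underside. Leave alone.
- loose_ring: Loose steel ring, 44 mm across, 18 mm high, on the bench on the robot's side of the reset box; origin centre of its underside. Leave alone.
- bushing: Loose bronze bushing, 34 mm across, 30 mm high, on the bench behind the start box; origin centre of its underside. Leave alone.
- v_block: Loose steel V block, 40x35x30 mm, on the bench behind the reset box; origin centre of its underside. Leave alone.
There are look-alikes about, which are no part of the job. Leave any brown look-alike of the start_unit alone.

How it is judged:
By the outcome, as a careful person would: the job done as asked, in the order asked, and still so for the second after the job is handed in, with the robot touching nothing.
It also fails if it takes over 48 s, if anything falls off the work surface, if the arm or the gripper's body presses on something with over 40 N, if the wrist force passes 120 N, or if a joint passes its speed limit or range.

ROBOT

A 6-joint arm with a two-finger parallel gripper is mounted at the origin on a cart in front of the work surface, level with it; the furniture and walls round the work are solid. World frame = base frame: x ahead of the robot, y to its left, z up, the work surface at z = 0. Lengths are in m, angles in rad, forces in N, time in s.
With the tool pointing down it reaches from about 0.35 to 0.975 m from the base axis. Payload 4.9 kg.
Tool frame: the origin (TCP) lies between the finger pads; the fingertips stand 22 mm ahead of it and the grasp point (between the pads) lies 3 mm ahead of it; z points along the fingers, y is the line along which they close (so a half turn about z gives the same grasp; the last joint's range is limited). The gripper opens to 85 mm and grips with 20 to 120 N. Pads are 22 mm wide; open, the fingers measure 114 mm over their backs; the gripper's body (76 mm by 85 mm) begins 54 mm behind the grasp point. The pads swing forward as they close: fully open they stand 13 mm farther back than shut.
Start: joints at [-1.335, 0.053, 1.613, -0, 1.476, -0.119], TCP at [0.217, -0.586, 0.253] pointing down, gripper open.
Joint ranges: [-3.01, 3.01], [-1.01, 2.22], [0.06, 2.58], [-1.02, 4.17], [0.09, 2.62], [-3.14, 3.14]. Speed limits (rad/s): [2.57, 2.57, 3.14, 3.14, 3.14, 3.14].

INTERFACE

Orientations are given as a unit quaternion [w, x, y, z].
In Python, from plant import state, grab_frame, get_calibration, job_done, recognise, regions_of gives the robot as it stands.
- The arm moves only by the tool apply_moves, never from a script. Its argument "targets" is a list of rows, each an object with "translation": the shift along the tool's x, y, z normalised to -1 to 1, where 1 is 100 mm, a list of three; "twist": the turn about the tool's z normalised to -1 to 1, where 1 is 0.1 rad; "hand": the opening, from 0 (shut) to 1 (fully open). A call has 1 to 8 rows; each row shifts and turns the commanded pose from where the row before left it, along the tool's axes as they then stand; what a row does not reach is not made up. A row lasts 1/10 s, in which the tool goes at most 50 mm and 8.59 degrees, less where a joint would pass 70% of its speed; a pose out of reach is approached as far as the arm can. A call with a number of a shift or a turn outside -1 to 1 is refused whole. A call with a gripper value outside its range is refused whole. The fingers move at their own pace and stop on an object; the grip force is fixed at half the most. Time passes only in rows, so rows that do not move let the fingers close. It gives the time, the measured TCP pose, the force, the opening and the grip force at its end, in the units of the state.
- state(): the state, without advancing time (a new reading comes with each control period).
- grab_frame(name): name is "scene" or "top" or "wrist"; returns the picture (400x640x3 uint8, red, green, blue); there is no depth.
- get_calibration(name): a dict with "camera_matrix" (3x3 intrinsics, pixels), "D" ([k1, k2, p1, p2, k3] as OpenCV has them; the pictures are not rectified), "pose" (4x4, takes a point from camera to world coordinates). Camera axes: x right, y up, looking along -z (the intrinsics and any distortion apply to the point x, -y, -z); pixel columns grow to the right and rows downward; lengths in m; the calibration is good to about 2 mm. A picture is of the moment at which its call begins: read the wrist's pose just before it. get_calibration takes no time and is no camera call; for the wrist camera it gives the pose at the moment of the call.
- job_done(): hands the job in; it is judged then, once.
Trained networks look in the newest picture that a camera, given by its name, has taken for a name from the list of things; names that differ only in an ending like _2 or _b are one class to them, and where a whole thing is asked for, a point or a joint stands for the part that bears it (a point fixed in the world has none). Each returns a list of dicts, best first, with "score" (0 to 1); they miss things now and then, are a little off and sometimes report something else, mostly with a low value. They report only what shows in the picture. A call takes as long as a camera call. They do not tell look-alikes from the thing itself.
- recognise(camera, query): "point" ([x, y, z] in m, in world coordinates, good to about 4 mm: the middle of the surface that is visible of it).
- regions_of(camera, query): "pixels" (400x640 bool, what is visible of it).
The state is a dict: "time": time; "joint_pos": joint angles; "joint_vel": joint speeds; "joint_efforts": joint torques, N m; "tool_pos": TCP position; "tool_rot": TCP orientation; "contact_force": force on the tool from outside, world axes, zero at the start; "ft_torque": the same for the moment, N m; "gripper_width": opening from 0.0 (shut) to 1.0 (fully open); "grasp_force": force on a finger pad.
Only numpy, scipy, OpenCV 4.12 (cv2) and the standard library are available. Lean on these libraries where they do the work, as an engineer would, in place of code of your own. Each camera call takes 0.05 s, during which the arm holds its last target. There are 200 camera calls.

## Working session

There is one attempt and no reset: what is moved stays moved. The work goes in short steps, Python scripts to look and compute and a tool call to move; the robot and the scene stay as the last step left them, time stands still between calls to the robot, and variables do not carry over. Pictures are saved under pics/ and viewed, at most 10 in all, crops included, and the job is handed in when it is done.

Besides the shell and the picture viewer there is one more tool, called after "Emit:" by a JSON object that holds its "fn" and its "kwargs", one argument or row to a line. apply_moves: Moves the arm, as the interface text tells. Its arguments: {"type":"object","properties":{"targets":{"type":"array"}},"required":["targets"]}

```bash
mkdir -p pics; python3 - <<'E'
from plant import *
import cv2,numpy as np
s=state();print(s['time'],s['tool_pos'],s['tool_rot'],s['contact_force'],s['gripper_width'])
for c in ['scene','top']:
    im=grab_frame(c);cv2.imwrite(f'pics/{c}1.png',im[:,:,::-1])
    for q in ['reset_unit','cover','start_unit','start_button','cover_push_end','well_mouth','loose_ring','v_block']:
        try: print(c,q,[(np.round(r['point'],3).tolist(),round(r['score'],2)) for r in recognise(c,q)[:3]])
        except Exception as e: print(c,q,e)
print(get_calibration('top'))
E
```

```text
0.0 [ 0.21699189 -0.58550427  0.2520355 ] [-1.04166436e-03  9.84303808e-01  1.76479251e-01 -5.76003300e-05] [0.68140571 0.48980867 0.33389843] 1.0009593584811565
scene reset_unit [([0.473, -0.152, 0.06], 0.69), ([0.477, -0.189, 0.076], 0.29)]
scene cover [([0.472, -0.193, 0.077], 0.86)]
scene start_unit [([0.507, 0.164, 0.057], 0.81), ([0.507, 0.331, 0.056], 0.64)]
scene start_button [([0.528, 0.16, 0.078], 0.7), ([0.524, 0.327, 0.077], 0.55)]
scene cover_push_end [([0.471, -0.193, 0.078], 0.73)]
scene well_mouth [([0.472, -0.149, 0.063], 0.79)]
scene loose_ring [([0.385, -0.168, 0.017], 0.7)]
scene v_block [([0.581, -0.213, 0.021], 0.62)]
top reset_unit [([0.481, -0.171, 0.057], 0.69)]
top cover [([0.416, 0.122, 0.015], 0.69), ([0.474, -0.198, 0.077], 0.64)]
top start_unit [([0.511, 0.301, 0.062], 0.79), ([0.513, 0.144, 0.06], 0.62)]
top start_button [([0.524, 0.321, 0.081], 0.63), ([0.529, 0.159, 0.078], 0.51)]
top cover_push_end [([0.476, -0.2, 0.072], 0.8)]
top well_mouth [([0.478, -0.168, 0.061], 0.64)]
top loose_ring [([0.383, -0.185, 0.017], 0.55)]
top v_block [([0.58, -0.221, 0.026], 0.86)]
{'camera_matrix': array([[457.85786158,   0.        , 321.09116701],
       [  0.        , 457.85786158, 203.32868327],
       [  0.        ,   0.        ,   1.        ]]), 'D': array([-0.00671241,  0.        ,  0.        ,  0.        ,  0.        ]), 'pose': array([[-1.11176520e-01,  9.73871832e-01, -1.98023826e-01,
         3.31189046e-01],
       [-9.93800115e-01, -1.09158599e-01,  2.11123763e-02,
         4.49909354e-02],
       [-1.05525481e-03,  1.99143302e-01,  9.79969812e-01,
         1.13492015e+00],
       [ 0.00000000e+00,  0.00000000e+00,  0.00000000e+00,
         1.00000000e+00]])}
```

View pics/top1.png

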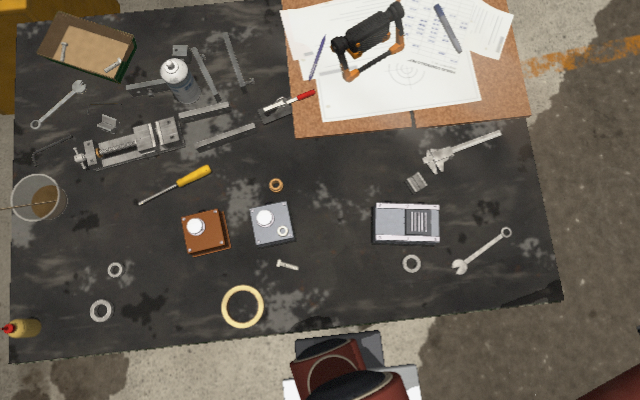

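View pics/scene1.png

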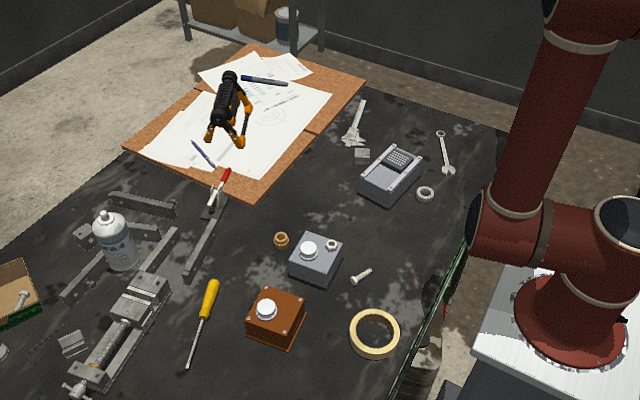

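The reset box is the grey one at top (407,222). Its cover is at about (418,221), on its right, -y side, as described. The possible mix-ups are the grey start box (272,222) and the brown look-alike (205,232), which both have a white mushroom button and no cover, and the low "cover" hit near the bolt (287,265). The ring (411,264) and V block (417,182) lie in front of and behind the reset box. Next I move the wrist camera over it for the close check.

Emit:
{"fn": "apply_moves", "kwargs": {
  "targets": [
    {"translation":[0.39,-0.3,0],"twist":0,"hand":0},
    {"translation":[0.39,-0.3,0],"twist":0,"hand":0},
    {"translation":[0.39,-0.3,0],"twist":0,"hand":0},
    {"translation":[0.39,-0.3,0],"twist":0,"hand":0},
    {"translation":[0.39,-0.3,0],"twist":0,"hand":0},
    {"translation":[0.39,-0.3,0],"twist":0,"hand":0},
    {"translation":[0.39,-0.3,0],"twist":0,"hand":0},
    {"translation":[0.39,-0.3,0],"twist":0,"hand":0}
  ]
}}

```text
time: 1.7
tool_pos: [0.427, -0.2508, 0.2536]
tool_rot: [0.0, 0.984, 0.176, 0.0]
contact_force: [1.1, -0.9, -0.1]
gripper_width: -0.003
grasp_force: 0.0
```

Emit:
{"fn": "apply_moves", "kwargs": {
  "targets": [
    {"translation":[0,0,0],"twist":1,"hand":0},
    {"translation":[0,0,0],"twist":1,"hand":0},
    {"translation":[0,0,0],"twist":1,"hand":0},
    {"translation":[0,0,0],"twist":1,"hand":0},
    {"translation":[0,0,0],"twist":0.6,"hand":0},
    {"translation":[0,0,0],"twist":0,"hand":0}
  ]
}}

```text
time: 2.3
tool_pos: [0.4263, -0.2526, 0.2534]
tool_rot: [0.0, 0.999, -0.052, 0.0]
contact_force: [-0.1, 0.4, 0.4]
gripper_width: 0.002
grasp_force: 0.0
```

```bash
python3 - <<'E'
from plant import *
import cv2,numpy as np
s=state();print(s['time'],s['tool_pos'],s['tool_rot'],s['contact_force'],s['gripper_width'])
c='wrist';im=grab_frame(c);cv2.imwrite(f'pics/{c}1.png',im[:,:,::-1])
for q in ['reset_unit','cover','well_mouth','loose_ring']:
    print(c,q,[(np.round(r['point'],3).tolist(),round(r['score'],2)) for r in recognise(c,q)[:3]])
print(get_calibration(c))
E
```

```text
2.3 [ 0.42632366 -0.25256761  0.25341059] [ 5.99865866e-05  9.98622797e-01 -5.24642523e-02  9.04648094e-05] [-0.0668221   0.40971513  0.36820952] 0.002497393346008886
wrist reset_unit [([0.484, -0.184, 0.071], 0.96)]
wrist cover [([0.482, -0.196, 0.076], 0.97)]
wrist well_mouth [([0.489, -0.18, 0.073], 0.82), ([0.48, -0.2, 0.077], 0.46)]
wrist loose_ring [([0.388, -0.18, 0.02], 0.64)]
{'camera_matrix': array([[343.17193602,   0.        , 321.61968498],
       [  0.        , 343.17193602, 197.45573645],
       [  0.        ,   0.        ,   1.        ]]), 'D': array([-0.06619425,  0.        ,  0.        ,  0.        ,  0.        ]), 'pose': array([[-1.04373723e-01,  9.43529361e-01,  3.14417668e-01,
         5.07367771e-01],
       [-9.94538114e-01, -9.89394972e-02, -3.32402608e-02,
        -2.60670726e-01],
       [-2.54836004e-04, -3.16169765e-01,  9.48702596e-01,
         3.72488187e-01],
       [ 0.00000000e+00,  0.00000000e+00,  0.00000000e+00,
         1.00000000e+00]])}
```

View pics/wrist1.png

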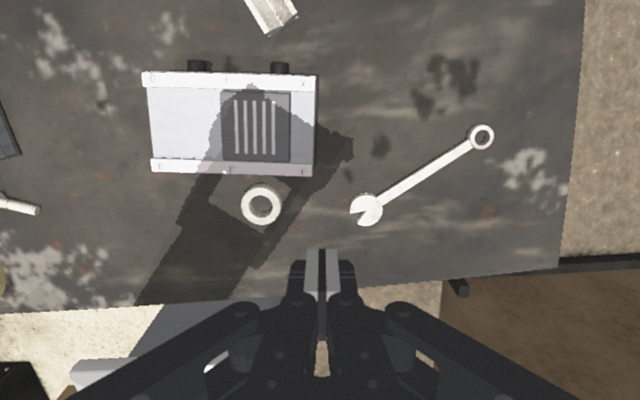

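The wrist view confirms it: two steel rails at rows 72–86 and 158–175, columns 142–318, with the ribbed dark cover at about (256,127) towards the -y end. The ring (261,205) is on the robot's side. I'll take an enlarged crop to get the corners.

```bash
python3 - <<'E'
import cv2
im=cv2.imread('pics/wrist1.png')[60:185,130:330]
cv2.imwrite('pics/w1crop.png',cv2.resize(im,(800,500),interpolation=cv2.INTER_CUBIC))
E
```

```text
(no output)
```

View pics/w1crop.png

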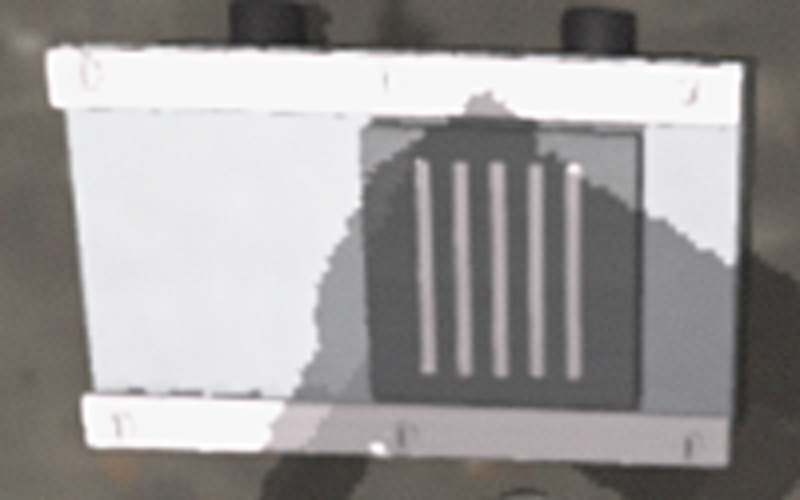

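```bash
cat > h.py <<'E'
import numpy as np,cv2
def back(px,cal,z):
    n=cv2.undistortPoints(np.array(px,float).reshape(-1,1,2),cal['camera_matrix'],cal['D']).reshape(-1,2)
    T=cal['pose'];d=np.c_[n[:,0],-n[:,1],-np.ones(len(n))]@T[:3,:3].T
    return T[:3,3]+d*((z-T[2,3])/d[:,2])[:,None]
def fit(W,L):
    W=np.array(W)[:,:2];L=np.array(L,float);wc=W.mean(0);lc=L.mean(0)
    a=W-wc;b=L-lc;th=np.arctan2((b[:,0]*a[:,1]-b[:,1]*a[:,0]).sum(),(a*b).sum())
    R=np.array([[np.cos(th),-np.sin(th)],[np.sin(th),np.cos(th)]]);t=wc-R@lc
    return th,R,t,W-(L@R.T+t)
E
python3 - <<'E'
from plant import *
from h import *
cal=get_calibration('wrist')
f=lambda P:(np.array(P)+.5)/4-.5+[130,60]
W=back(f([(48,48),(742,64),(728,465),(87,447)]),cal,.0675)
th,R,t,e=fit(W,[(.044,.075),(.044,-.075),(-.044,-.075),(-.044,.075)])
print(th,t,e.round(4))
C=back(f([(362,125),(643,133),(638,408),(375,400)]),cal,.075)
print(((C[:,:2]-t)@R).round(4))
s=state();print(s['tool_pos'],s['tool_rot'])
for c in ['scene','top']:
  for p in ['well_mouth']: print(t+R@[0,-.03])
E
```

```text
-0.14049260488962795 [ 0.48156923 -0.1756588 ] [[-0.0002 -0.0009]
 [ 0.      0.0002]
 [ 0.0005  0.0007]
 [-0.0003 -0.    ]]
[[ 0.0293  0.0043]
 [ 0.0294 -0.0547]
 [-0.0293 -0.0541]
 [-0.0294  0.0043]]
[ 0.42629367 -0.25265202  0.25333312] [ 1.87334022e-05  9.98633523e-01 -5.22597894e-02  1.06824227e-05]
[ 0.4773683  -0.20536321]
[ 0.4773683  -0.20536321]
```

The rail corners fit the 150 x 88 mm box to under 1 mm: yaw -0.1405, cover 5 mm open, size 59 x 59 mm. Now I move behind the push end and go down.

Emit:
{"fn": "apply_moves", "kwargs": {
  "targets": [
    {"translation":[0,0,0],"twist":0.36,"hand":0},
    {"translation":[0.44,0.08,0],"twist":0,"hand":0},
    {"translation":[0,0,0.5],"twist":0,"hand":0},
    {"translation":[0,0,0.5],"twist":0,"hand":0},
    {"translation":[0,0,0.3],"twist":0,"hand":0},
    {"translation":[0,0,0.2],"twist":0,"hand":0},
    {"translation":[0,0,0.1],"twist":0,"hand":0},
    {"translation":[0,0,0],"twist":0,"hand":0}
  ]
}}

```text
time: 3.35
tool_pos: [0.468, -0.2662, 0.0919]
tool_rot: [-0.001, 0.998, -0.07, -0.001]
contact_force: [-0.7, -0.2, -0.9]
gripper_width: -0.002
grasp_force: 0.0
```

```bash
cat >> h.py <<'E'
def rep(th=-.1405,t=(.48157,-.17566)):
    from plant import state
    s=state();c,n=np.cos(th),np.sin(th);R=np.array([[c,-n],[n,c]])
    q=s['tool_rot'];p=s['tool_pos']
    print('t',round(s['time'],2),'box xy',((p[:2]-t)@R).round(4),'z',p[2].round(4),'yaw',round(2*np.arctan2(q[2],q[1]),4),'F',np.round(s['contact_force'],1))
E
python3 -c "from h import *;rep()"
```

```text
t 3.35 box xy [-0.0008 -0.0915] z 0.0919 yaw -0.141 F [-0.7 -0.2 -0.9]
```

Emit:
{"fn": "apply_moves", "kwargs": {
  "targets": [
    {"translation":[0,0,0.04],"twist":0,"hand":0},
    {"translation":[0,-0.12,0],"twist":0,"hand":0},
    {"translation":[0,-0.12,0],"twist":0,"hand":0},
    {"translation":[0,-0.12,0],"twist":0,"hand":0},
    {"translation":[0,-0.12,0],"twist":0,"hand":0},
    {"translation":[0,-0.12,0],"twist":0,"hand":0}
  ]
}}

```text
time: 3.95
tool_pos: [0.4778, -0.2065, 0.0901]
tool_rot: [0.001, 0.998, -0.07, 0.001]
contact_force: [-0.7, -2.8, 1.1]
gripper_width: -0.001
grasp_force: 1.0
```

Emit:
{"fn": "apply_moves", "kwargs": {
  "targets": [
    {"translation":[0,-0.06,0],"twist":0,"hand":0},
    {"translation":[0,-0.03,0],"twist":0,"hand":0},
    {"translation":[0,0,0],"twist":0,"hand":0}
  ]
}}

```text
time: 4.25
tool_pos: [0.4789, -0.1977, 0.0897]
tool_rot: [-0.001, 0.998, -0.07, 0.0]
contact_force: [0.3, 1.9, 3.7]
gripper_width: 0.0
grasp_force: 2.1
```

```bash
python3 -c "from h import *;rep()"
```

```text
t 4.25 box xy [ 0.0004 -0.0222] z 0.0897 yaw -0.1409 F [0.3 1.9 3.7]
```

Emit:
{"fn": "apply_moves", "kwargs": {
  "targets": [
    {"translation":[0,-0.03,0],"twist":0,"hand":0},
    {"translation":[0,-0.03,0],"twist":0,"hand":0},
    {"translation":[0,0,0],"twist":0,"hand":0}
  ]
}}

```text
time: 4.55
tool_pos: [0.4796, -0.1925, 0.0897]
tool_rot: [0.0, 0.998, -0.071, 0.0]
contact_force: [0.2, -0.8, 4.2]
gripper_width: 0.001
grasp_force: 2.7
```

Emit:
{"fn": "apply_moves", "kwargs": {
  "targets": [
    {"translation":[0,-0.02,0],"twist":0,"hand":0},
    {"translation":[0,-0.02,0],"twist":0,"hand":0},
    {"translation":[0,0,0],"twist":0,"hand":0}
  ]
}}

```text
time: 4.85
tool_pos: [0.4802, -0.1886, 0.0897]
tool_rot: [0.0, 0.998, -0.071, 0.0]
contact_force: [0.3, -1.0, 5.0]
gripper_width: 0.003
grasp_force: 2.9
```

```bash
python3 - <<'E'
from h import *;rep()
from plant import *
for c in ['scene','wrist']:
  im=grab_frame(c);cv2.imwrite(f'pics/{c}2.png',im[:,:,::-1])
  print(c,[(np.round(r['point'],3).tolist(),round(r['score'],2)) for r in recognise(c,'cover')[:2]])
a=cv2.imread('pics/wrist2.png')[:,100:540];b=cv2.resize(cv2.imread('pics/scene2.png')[110:230,320:480],None,fx=2.2,fy=2.2)
o=np.zeros((400,800,3),np.uint8);o[:,:440]=a;o[:264,440:440+352]=b;cv2.imwrite('pics/c2.png',o)
E
```

```text
t 4.85 box xy [ 0.0005 -0.013 ] z 0.0897 yaw -0.1413 F [ 0.3 -1.   5. ]
scene [([0.483, -0.144, 0.076], 0.68)]
wrist [([0.496, -0.148, 0.076], 0.93)]
```

View pics/c2.png

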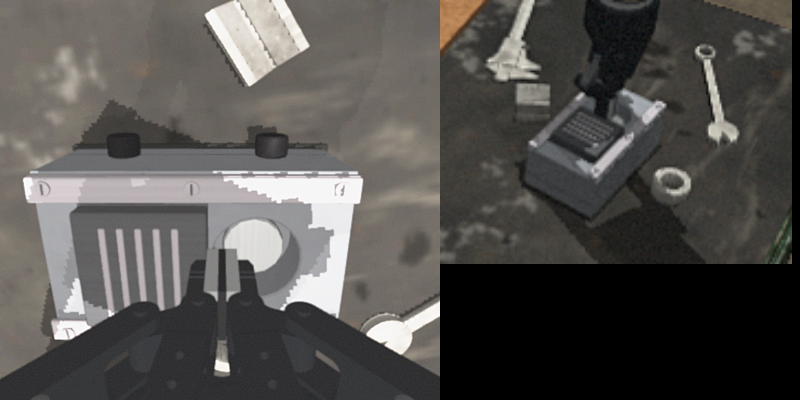

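The cover (140,260) has slid left and the well with its key (253,247) is largely exposed. I'll measure the cover's edge to see how much travel remains.

```bash
python3 - <<'E'
from h import *
from plant import *
cal=get_calibration('wrist');th=-.1405;t=np.array([.48157,-.17566]);c,n=np.cos(th),np.sin(th);R=np.array([[c,-n],[n,c]])
print(((back([(307,206),(172,208)],cal,.075)[:,:2]-t)@R).round(4))
print(((back([(124,178),(461,178)],cal,.0675)[:,:2]-t)@R).round(4))
m=max(regions_of('wrist','cover'),key=lambda r:r['score'])['pixels'];ys,xs=np.where(m);print(xs.min(),xs.max(),ys.min(),ys.max())
E
```

```text
[[ 0.0336 -0.0065]
 [ 0.0327  0.0505]]
[[ 0.0438  0.0737]
 [ 0.0436 -0.0726]]
169 308 202 325
```

Emit:
{"fn": "apply_moves", "kwargs": {
  "targets": [
    {"translation":[0,-0.02,0],"twist":0,"hand":0},
    {"translation":[0,0,0],"twist":0,"hand":0}
  ]
}}

```text
time: 5.3
tool_pos: [0.4805, -0.1867, 0.0897]
tool_rot: [0.0, 0.998, -0.071, 0.0]
contact_force: [-0.2, -0.8, 5.2]
gripper_width: 0.003
grasp_force: 2.9
```

Emit:
{"fn": "apply_moves", "kwargs": {
  "targets": [
    {"translation":[0,-0.02,0],"twist":0,"hand":0},
    {"translation":[0,0,0],"twist":0,"hand":0}
  ]
}}

```text
time: 5.5
tool_pos: [0.4808, -0.1847, 0.0897]
tool_rot: [0.0, 0.998, -0.071, 0.0]
contact_force: [0.5, -0.6, 4.9]
gripper_width: -0.003
grasp_force: 2.9
```

Emit:
{"fn": "apply_moves", "kwargs": {
  "targets": [
    {"translation":[0,-0.02,0],"twist":0,"hand":0},
    {"translation":[0,0,0],"twist":0,"hand":0}
  ]
}}

```text
time: 5.7
tool_pos: [0.4811, -0.1827, 0.0897]
tool_rot: [0.0, 0.998, -0.071, 0.0]
contact_force: [0.7, -0.1, 5.4]
gripper_width: 0.002
grasp_force: 2.9
```

Emit:
{"fn": "apply_moves", "kwargs": {
  "targets": [
    {"translation":[0,-0.02,0],"twist":0,"hand":0},
    {"translation":[0,0,0],"twist":0,"hand":0}
  ]
}}

```text
time: 5.9
tool_pos: [0.4812, -0.1818, 0.0898]
tool_rot: [0.001, 0.998, -0.07, 0.0]
contact_force: [0.0, -4.3, 4.9]
gripper_width: -0.001
grasp_force: 3.9
```

```bash
python3 - <<'E'
from h import *;rep()
from plant import *
im=grab_frame('wrist');cv2.imwrite('pics/wrist3.png',im[:,:,::-1])
print([(np.round(r['point'],3).tolist(),round(r['score'],2)) for r in recognise('wrist','cover')[:2]])
m=max(regions_of('wrist','cover'),key=lambda r:r['score'])['pixels'];ys,xs=np.where(m);print(xs.min(),xs.max(),ys.min(),ys.max())
print(state()['ft_torque'])
E
```

```text
t 5.9 box xy [ 0.0005 -0.0061] z 0.0898 yaw -0.1411 F [ 0.  -4.3  4.9]
[([0.498, -0.144, 0.078], 0.73)]
169 308 203 325
[-0.85889549  0.0717663  -0.04833864]
```

Emit:
{"fn": "apply_moves", "kwargs": {
  "targets": [
    {"translation":[0,-0.03,0],"twist":0,"hand":0},
    {"translation":[0,0,0],"twist":0,"hand":0},
    {"translation":[0,0,0],"twist":0,"hand":0}
  ]
}}

```text
time: 6.35
tool_pos: [0.4813, -0.1813, 0.0899]
tool_rot: [0.004, 0.998, -0.07, 0.0]
contact_force: [-1.6, -13.6, 2.5]
gripper_width: -0.002
grasp_force: 9.1
```

The cover is against its stop: force is up to 14 N and the tool has stopped moving. Now back to over the well centre.

Emit:
{"fn": "apply_moves", "kwargs": {
  "targets": [
    {"translation":[0,0.1,0],"twist":0,"hand":0},
    {"translation":[0,0.17,0],"twist":0,"hand":0},
    {"translation":[0,0,0],"twist":0,"hand":0}
  ]
}}

```text
time: 6.65
tool_pos: [0.4778, -0.2054, 0.0897]
tool_rot: [-0.0, 0.997, -0.071, 0.0]
contact_force: [-0.2, -0.8, 7.1]
gripper_width: -0.002
grasp_force: 3.1
```

```bash
python3 - <<'E'
from h import *;rep()
from plant import *
im=grab_frame('wrist');cv2.imwrite('pics/wrist4.png',im[:,:,::-1])
cal=get_calibration('wrist');th=-.1405;t=np.array([.48157,-.17566]);c,n=np.cos(th),np.sin(th);R=np.array([[c,-n],[n,c]])
for z,q in((.046,'reset_key'),(.075,'cover')):
  m=max(regions_of('wrist',q),key=lambda r:r['score'])['pixels'];ys,xs=np.where(m);print(q,xs.min(),xs.max(),ys.min(),ys.max())
  print(((back([(xs.max(),ys.mean()),(xs.min(),ys.mean()),(xs.mean(),ys.min())],cal,z)[:,:2]-t)@R).round(4))
E
```

```text
t 6.65 box xy [ 0.0004 -0.03  ] z 0.0897 yaw -0.1428 F [-0.2 -0.8  7.1]
reset_key 308 351 218 258
[[ 0.0064 -0.0444]
 [ 0.0065 -0.022 ]
 [ 0.0166 -0.0329]]
cover 169 307 203 324
[[ 0.0119 -0.0227]
 [ 0.0117  0.0383]
 [ 0.0349  0.0066]]
```

View pics/wrist4.png

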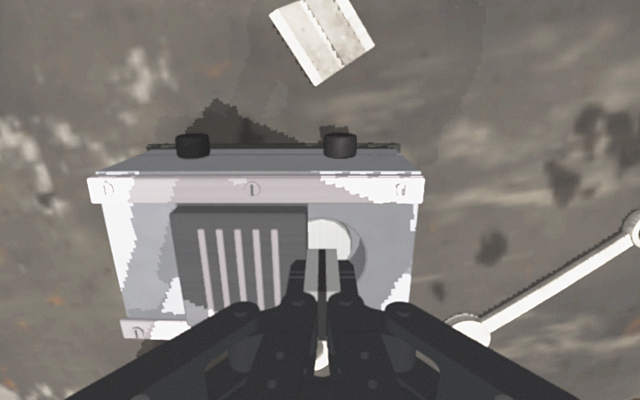

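The cover came back with the finger: its right edge is still at column 307 and it half covers the key at (330,238). The steady 5–7 N upward means something on the finger rests on the cover, probably the thicker back above the tip. I'll lift 3 mm to release that load, push open again, then lift straight up off the stop.

Emit:
{"fn": "apply_moves", "kwargs": {
  "targets": [
    {"translation":[0,0,-0.03],"twist":0,"hand":0},
    {"translation":[0,0,0],"twist":0,"hand":0},
    {"translation":[0,0,0],"twist":0,"hand":0}
  ]
}}

```text
time: 7.1
tool_pos: [0.477, -0.2038, 0.0915]
tool_rot: [-0.0, 0.998, -0.07, -0.001]
contact_force: [-0.7, -0.9, -0.6]
gripper_width: -0.001
grasp_force: 0.6
```

```bash
python3 -c "
from h import *;rep()
from plant import *;s=state();print(s['grasp_force'],s['ft_torque'])"
```

```text
t 7.1 box xy [-0.0006 -0.0285] z 0.0915 yaw -0.1411 F [-0.7 -0.9 -0.6]
0.6156365387141705 [-0.14862201  0.06992584 -0.03305495]
```

Emit:
{"fn": "apply_moves", "kwargs": {
  "targets": [
    {"translation":[0,-0.08,0],"twist":0,"hand":0},
    {"translation":[0,-0.07,0],"twist":0,"hand":0},
    {"translation":[0,-0.05,0],"twist":0,"hand":0},
    {"translation":[0,-0.02,0],"twist":0,"hand":0},
    {"translation":[0,0,0],"twist":0,"hand":0}
  ]
}}

```text
time: 7.6
tool_pos: [0.4807, -0.1819, 0.0922]
tool_rot: [-0.0, 0.998, -0.07, -0.0]
contact_force: [-0.1, -0.4, -0.4]
gripper_width: 0.0
grasp_force: 0.1
```

Emit:
{"fn": "apply_moves", "kwargs": {
  "targets": [
    {"translation":[0,-0.03,0],"twist":0,"hand":0},
    {"translation":[0,0,0],"twist":0,"hand":0},
    {"translation":[0,0,0],"twist":0,"hand":0}
  ]
}}

```text
time: 7.9
tool_pos: [0.4808, -0.1815, 0.0923]
tool_rot: [0.002, 0.998, -0.07, -0.0]
contact_force: [-1.4, -7.7, -2.5]
gripper_width: -0.002
grasp_force: 4.2
```

```bash
python3 -c "
from h import *;rep()"
```

```text
t 7.9 box xy [ 0.0001 -0.0059] z 0.0923 yaw -0.141 F [-1.4 -7.7 -2.5]
```

Emit:
{"fn": "apply_moves", "kwargs": {
  "targets": [
    {"translation":[0,0,-0.15],"twist":0,"hand":0},
    {"translation":[0,0,-0.15],"twist":0,"hand":0},
    {"translation":[0,0,0],"twist":0,"hand":0},
    {"translation":[0,0.27,0],"twist":0,"hand":0},
    {"translation":[0,0,0],"twist":0,"hand":0}
  ]
}}

```text
time: 8.4
tool_pos: [0.4777, -0.2078, 0.1231]
tool_rot: [0.001, 0.997, -0.071, 0.001]
contact_force: [0.3, 0.1, 0.2]
gripper_width: 0.002
grasp_force: 0.0
```

```bash
python3 - <<'E'
from h import *;rep()
from plant import *
im=grab_frame('wrist');cv2.imwrite('pics/wrist5.png',im[:,:,::-1])
cal=get_calibration('wrist');th=-.1405;t=np.array([.48157,-.17566]);c,n=np.cos(th),np.sin(th);R=np.array([[c,-n],[n,c]])
for z,q in((.046,'reset_key'),(.075,'cover')):
  m=max(regions_of('wrist',q),key=lambda r:r['score'])['pixels'];ys,xs=np.where(m);print(q,xs.min(),xs.max(),ys.min(),ys.max())
  print(((back([(xs.max(),ys.mean()),(xs.min(),ys.mean()),(xs.mean(),ys.min())],cal,z)[:,:2]-t)@R).round(4))
E
```

```text
t 8.4 box xy [ 0.0007 -0.0324] z 0.1231 yaw -0.1427 F [0.3 0.1 0.2]
reset_key 293 342 197 244
[[ 0.0019 -0.0434]
 [ 0.002  -0.0132]
 [ 0.0169 -0.0282]]
cover 147 269 182 289
[[ 0.0054 -0.0028]
 [ 0.0051  0.0638]
 [ 0.0347  0.026 ]]
```

View pics/wrist5.png

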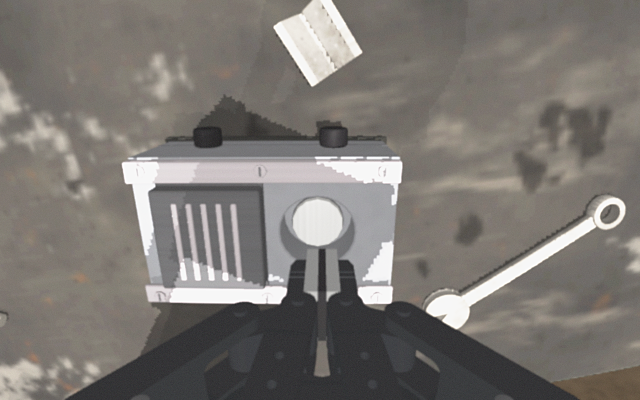

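The cover is fully open (edge at column ~267), and the key at (317,222) is clear and centred where expected. Now down into the well.

Emit:
{"fn": "apply_moves", "kwargs": {
  "targets": [
    {"translation":[0,-0.03,0],"twist":0,"hand":0},
    {"translation":[0,0,0.25],"twist":0,"hand":0},
    {"translation":[0,0,0.15],"twist":0,"hand":0},
    {"translation":[0,0,0.08],"twist":0,"hand":0},
    {"translation":[0,0,0],"twist":0,"hand":0}
  ]
}}

```text
time: 9.05
tool_pos: [0.4767, -0.2024, 0.0725]
tool_rot: [-0.001, 0.998, -0.07, -0.002]
contact_force: [-0.1, -0.5, 0.9]
gripper_width: -0.0
grasp_force: 0.0
```

```bash
python3 -c "
from h import *;rep()"
```

```text
t 9.05 box xy [-0.0011 -0.0271] z 0.0725 yaw -0.1409 F [-0.1 -0.5  0.9]
```

Emit:
{"fn": "apply_moves", "kwargs": {
  "targets": [
    {"translation":[0.01,0.02,0],"twist":0,"hand":0},
    {"translation":[0,0,0.03],"twist":0,"hand":0},
    {"translation":[0,0,0],"twist":0,"hand":0}
  ]
}}

```text
time: 9.35
tool_pos: [0.4788, -0.2058, 0.0717]
tool_rot: [0.0, 0.998, -0.071, 0.0]
contact_force: [-0.9, -0.1, 0.3]
gripper_width: -0.003
grasp_force: 0.0
```

Emit:
{"fn": "apply_moves", "kwargs": {
  "targets": [
    {"translation":[0,0,0.03],"twist":0,"hand":0},
    {"translation":[0,0,0],"twist":0,"hand":0}
  ]
}}

```text
time: 9.55
tool_pos: [0.4783, -0.2054, 0.0681]
tool_rot: [-0.0, 0.998, -0.071, -0.0]
contact_force: [-1.0, 0.3, 0.2]
gripper_width: 0.001
grasp_force: 0.0
```

Emit:
{"fn": "apply_moves", "kwargs": {
  "targets": [
    {"translation":[0,0,0.03],"twist":0,"hand":0},
    {"translation":[0,0,0],"twist":0,"hand":0}
  ]
}}

```text
time: 9.75
tool_pos: [0.4786, -0.2056, 0.0653]
tool_rot: [0.0, 0.998, -0.071, 0.0]
contact_force: [-0.2, 0.5, 2.5]
gripper_width: 0.003
grasp_force: 1.1
```

Emit:
{"fn": "apply_moves", "kwargs": {
  "targets": [
    {"translation":[0,0,0.02],"twist":0,"hand":0},
    {"translation":[0,0,0],"twist":0,"hand":0}
  ]
}}

```text
time: 9.95
tool_pos: [0.4787, -0.2056, 0.0635]
tool_rot: [0.0, 0.998, -0.071, 0.0]
contact_force: [0.6, -0.1, 2.4]
gripper_width: -0.001
grasp_force: 1.6
```

Emit:
{"fn": "apply_moves", "kwargs": {
  "targets": [
    {"translation":[0,0,0.02],"twist":0,"hand":0},
    {"translation":[0,0,0],"twist":0,"hand":0}
  ]
}}

```text
time: 10.15
tool_pos: [0.4788, -0.2057, 0.062]
tool_rot: [0.0, 0.998, -0.071, 0.0]
contact_force: [-2.0, 1.7, 5.1]
gripper_width: -0.002
grasp_force: 2.9
```

Emit:
{"fn": "apply_moves", "kwargs": {
  "targets": [
    {"translation":[0,0,0.02],"twist":0,"hand":0},
    {"translation":[0,0,0],"twist":0,"hand":0}
  ]
}}

```text
time: 10.35
tool_pos: [0.4789, -0.2057, 0.0616]
tool_rot: [-0.0, 0.998, -0.07, -0.0]
contact_force: [-6.8, 2.6, 17.6]
gripper_width: 0.002
grasp_force: 8.4
```

Fully down: 17.6 N, and the tool has stopped. I hold it for about 1.5 s.

Emit:
{"fn": "apply_moves", "kwargs": {
  "targets": [
    {"translation":[0,0,0],"twist":0,"hand":0},
    {"translation":[0,0,0],"twist":0,"hand":0},
    {"translation":[0,0,0],"twist":0,"hand":0},
    {"translation":[0,0,0],"twist":0,"hand":0},
    {"translation":[0,0,0],"twist":0,"hand":0},
    {"translation":[0,0,0],"twist":0,"hand":0},
    {"translation":[0,0,0],"twist":0,"hand":0},
    {"translation":[0,0,0],"twist":0,"hand":0}
  ]
}}

```text
time: 11.15
tool_pos: [0.4788, -0.2057, 0.0616]
tool_rot: [-0.0, 0.998, -0.07, -0.0]
contact_force: [-7.1, 3.2, 17.1]
gripper_width: -0.002
grasp_force: 8.3
```

Emit:
{"fn": "apply_moves", "kwargs": {
  "targets": [
    {"translation":[0,0,0],"twist":0,"hand":0},
    {"translation":[0,0,0],"twist":0,"hand":0},
    {"translation":[0,0,0],"twist":0,"hand":0},
    {"translation":[0,0,0],"twist":0,"hand":0},
    {"translation":[0,0,0],"twist":0,"hand":0},
    {"translation":[0,0,0],"twist":0,"hand":0},
    {"translation":[0,0,0],"twist":0,"hand":0},
    {"translation":[0,0,0],"twist":0,"hand":0}
  ]
}}

```text
time: 11.95
tool_pos: [0.4789, -0.2057, 0.0616]
tool_rot: [-0.0, 0.998, -0.07, -0.0]
contact_force: [-6.9, 4.1, 16.0]
gripper_width: 0.001
grasp_force: 8.3
```

Emit:
{"fn": "apply_moves", "kwargs": {
  "targets": [
    {"translation":[0,0,-0.1],"twist":0,"hand":0},
    {"translation":[0,0,-0.2],"twist":0,"hand":0},
    {"translation":[0,0,-0.3],"twist":0,"hand":0},
    {"translation":[0,0,-0.1],"twist":0,"hand":0},
    {"translation":[0,0,0],"twist":0,"hand":0}
  ]
}}

```text
time: 12.45
tool_pos: [0.4795, -0.2061, 0.1309]
tool_rot: [0.001, 0.998, -0.071, 0.002]
contact_force: [0.0, 0.2, 0.5]
gripper_width: 0.001
grasp_force: 0.0
```

```bash
python3 -c "
from h import *;rep()"
```

```text
t 12.45 box xy [ 0.0022 -0.0304] z 0.1309 yaw -0.1412 F [0.  0.2 0.5]
```

Emit:
{"fn": "apply_moves", "kwargs": {
  "targets": [
    {"translation":[-0.01,-0.4,0],"twist":0,"hand":0},
    {"translation":[0,-0.4,0],"twist":0,"hand":0},
    {"translation":[0,-0.3,0],"twist":0,"hand":0},
    {"translation":[0,-0.15,0],"twist":0,"hand":0},
    {"translation":[0,0,0.25],"twist":0,"hand":0},
    {"translation":[0,0,0.1],"twist":0,"hand":0},
    {"translation":[0,0,0.03],"twist":0,"hand":0},
    {"translation":[0,0,0],"twist":0,"hand":0}
  ]
}}

```text
time: 13.25
tool_pos: [0.4944, -0.082, 0.0904]
tool_rot: [-0.0, 0.997, -0.071, -0.001]
contact_force: [0.9, -0.1, -0.2]
gripper_width: -0.001
grasp_force: 0.0
```

```bash
python3 -c "
from h import *;rep()"
```

```text
t 13.25 box xy [-0.0004  0.0946] z 0.0904 yaw -0.1421 F [ 0.9 -0.1 -0.2]
```

Emit:
{"fn": "apply_moves", "kwargs": {
  "targets": [
    {"translation":[0,0,-0.02],"twist":0,"hand":0},
    {"translation":[0,0.12,0],"twist":0,"hand":0},
    {"translation":[0,0.12,0],"twist":0,"hand":0},
    {"translation":[0,0.12,0],"twist":0,"hand":0},
    {"translation":[0,0.12,0],"twist":0,"hand":0},
    {"translation":[0,0.12,0],"twist":0,"hand":0},
    {"translation":[0,0.12,0],"twist":0,"hand":0},
    {"translation":[0,0,0],"twist":0,"hand":0}
  ]
}}

```text
time: 14.05
tool_pos: [0.4846, -0.1546, 0.0932]
tool_rot: [0.0, 0.997, -0.071, -0.0]
contact_force: [0.3, 0.5, 0.5]
gripper_width: 0.0
grasp_force: 0.0
```

```bash
python3 -c "
from h import *;rep()"
```

```text
t 14.05 box xy [0.     0.0213] z 0.0932 yaw -0.143 F [0.3 0.5 0.5]
```

Emit:
{"fn": "apply_moves", "kwargs": {
  "targets": [
    {"translation":[0,0.05,0],"twist":0,"hand":0},
    {"translation":[0,0.05,0],"twist":0,"hand":0},
    {"translation":[0,0.03,0],"twist":0,"hand":0},
    {"translation":[0,0,0],"twist":0,"hand":0}
  ]
}}

```text
time: 14.45
tool_pos: [0.4829, -0.166, 0.0931]
tool_rot: [0.0, 0.998, -0.071, -0.0]
contact_force: [-0.7, -0.3, -0.7]
gripper_width: 0.002
grasp_force: 0.0
```

Emit:
{"fn": "apply_moves", "kwargs": {
  "targets": [
    {"translation":[0,0.03,0],"twist":0,"hand":0},
    {"translation":[0,0,0],"twist":0,"hand":0}
  ]
}}

```text
time: 14.65
tool_pos: [0.4826, -0.1688, 0.0932]
tool_rot: [0.0, 0.998, -0.07, -0.0]
contact_force: [-0.0, 0.6, -0.6]
gripper_width: 0.003
grasp_force: 0.3
```

```bash
python3 -c "
from h import *;rep()"
```

```text
t 14.65 box xy [0.     0.0069] z 0.0932 yaw -0.1411 F [-0.   0.6 -0.6]
```

Emit:
{"fn": "apply_moves", "kwargs": {
  "targets": [
    {"translation":[0,0.03,0],"twist":0,"hand":0},
    {"translation":[0,0,0],"twist":0,"hand":0}
  ]
}}

```text
time: 14.85
tool_pos: [0.4825, -0.1694, 0.0932]
tool_rot: [-0.003, 0.997, -0.071, 0.0]
contact_force: [1.4, 9.6, 1.7]
gripper_width: 0.0
grasp_force: 5.0
```

Emit:
{"fn": "apply_moves", "kwargs": {
  "targets": [
    {"translation":[0,0.02,0],"twist":0,"hand":0},
    {"translation":[0,0,0],"twist":0,"hand":0}
  ]
}}

```text
time: 15.05
tool_pos: [0.4824, -0.1697, 0.0931]
tool_rot: [-0.005, 0.997, -0.071, 0.0]
contact_force: [2.8, 16.2, 4.1]
gripper_width: -0.005
grasp_force: 8.0
```

```bash
python3 - <<'E'
from h import *;rep()
from plant import *
im=grab_frame('wrist');cv2.imwrite('pics/wrist6.png',im[:,:,::-1])
E
```

```text
t 15.05 box xy [0.    0.006] z 0.0931 yaw -0.1419 F [ 2.8 16.2  4.1]
```

View pics/wrist6.png

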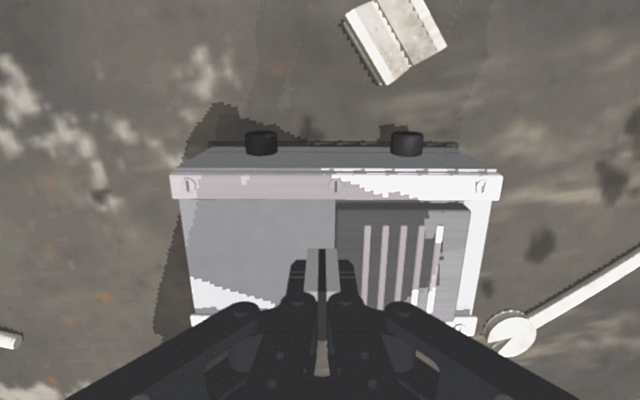

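The cover now spans columns 336–470 at the shut stop, with the finger against its return end and 16 N on it. I lift straight off and retreat.

Emit:
{"fn": "apply_moves", "kwargs": {
  "targets": [
    {"translation":[0,0,-0.15],"twist":0,"hand":0},
    {"translation":[0,0,-0.2],"twist":0,"hand":0},
    {"translation":[0,0,-0.5],"twist":0,"hand":0},
    {"translation":[0,0,-0.5],"twist":0,"hand":0},
    {"translation":[0,0,0],"twist":0,"hand":0},
    {"translation":[0,0,0],"twist":0,"hand":0}
  ]
}}

```text
time: 15.7
tool_pos: [0.483, -0.1745, 0.2308]
tool_rot: [0.001, 0.998, -0.071, 0.002]
contact_force: [-0.0, 0.5, -1.2]
gripper_width: 0.0
grasp_force: 0.0
```

```bash
python3 - <<'E'
from h import *;rep()
from plant import *
im=grab_frame('wrist');cv2.imwrite('pics/wrist7.png',im[:,:,::-1])
cal=get_calibration('wrist');th=-.1405;t=np.array([.48157,-.17566]);c,n=np.cos(th),np.sin(th);R=np.array([[c,-n],[n,c]])
m=max(regions_of('wrist','cover'),key=lambda r:r['score'])['pixels'];ys,xs=np.where(m);k=ys.mean()
print(((back([(xs.max(),k),(xs.min(),k)],cal,.075)[:,:2]-t)@R).round(4),xs.min(),xs.max())
E
```

```text
t 15.7 box xy [0.0012 0.0014] z 0.2308 yaw -0.1412 F [-0.   0.5 -1.2]
[[ 0.0025 -0.0586]
 [ 0.0025  0.0011]] 323 395
```

View pics/wrist7.png

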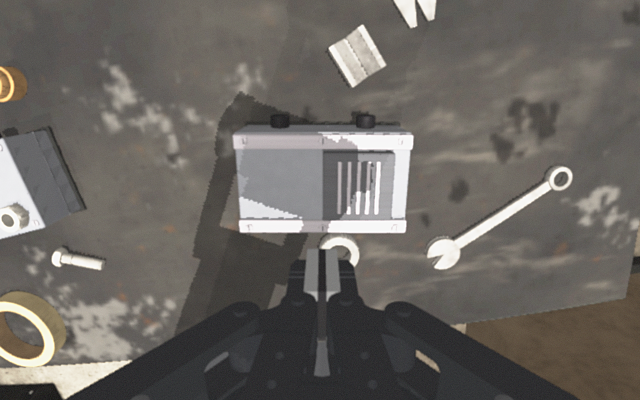

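The cover (323–395) is shut over the well, spanning -59 to +1 mm. The ring, bolt, nut and V block in this view are undisturbed. Handing in.

```bash
python3 -c "
from plant import *;print(job_done())"
```

```text
the job is handed in; nothing more can be done
None
```

The job is handed in (15.7 s of the 48 s allowed; the verdict wasn't shown): I pushed the cover open to its stop (on the second push, as it slid back with the finger the first time), held the reset key fully down for about 1.6 s, let it up, then pushed the cover shut to its stop, keeping clear of the start button and loose parts.

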